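Open the jam jar in the worktop clamp

TASK

Open the jam jar in the worktop clamp: take the yellow key out of its wooden rest, push it fully down into the clamp's square socket and turn it clockwise until the jaw grips the jar, and leave it there. Then unscrew the tight green cap anticlockwise, stop turning once its thread comes free, and lift it straight up without lifting the jar. Finish while still holding the cap level, just clear of the jar's mouth and centred above it (a gap of about 2 cm), and leave the other containers where they are.

Things in the scene. Friction and masses are not known exactly. Their poses are not given: they have to be found in the camera images.
- key: Loose key, 80 g. Origin: centre of its foot, z up. Steel shank 14 x 14 mm square, z 0 to 40 mm, chamfered foot; above it a yellow bar handle 46 mm long in x, 12 mm thick in y, z 40 to 80 mm: pinch it across y. Starts upright in the rest, foot 10 mm above the worktop, with a few mm and degrees of play; lift it 35 mm to draw it out.
- key_rest: Fixed wooden block 60 x 60 x 40 mm high, origin under its centre, with a central 17 mm square hole 30 mm deep, in which the key stands.
- socket (a point): Centre of the mouth of the clamp's square socket, 58 mm above the worktop, 105 mm from clamp_floor on the robot's side; axes turn with its steel block (34 mm cube). Hole 15.5 mm square, sides along x and y, 28 mm deep, chamfered; the key fits at any quarter turn, with 6 degrees of play either way, and fully in its foot is 28 mm below this point.
- cam (a joint): Turn of the socket block, rad, growing clockwise seen from above: 0 jaw open, 1.2 (hard stop) fully closed; starts at 0 to 0.1. Turning it slides the red jaw up to 14 mm and presses the jar into the V block by a spring (9 to 12 N beyond 1.05 rad). Takes 0.2 to 0.4 N m and stays where it is left.
- clamp_floor (a point): Point on the clamp's base plate (10 mm thick, 215 x 120 mm) where the clamped jar's centre comes to stand; x points from the socket to the V block. The red V block behind it and the red jaw in front of it reach up to 62 mm above the worktop.
- jar: Round glass jam jar, 0.3 to 0.5 kg, loose on the clamp's base plate; origin at the centre of its underside, z up. Body 68 mm in diameter up to z 78 mm, shoulder slanting in to the 41 mm neck at z 86, mouth at z 108. A red stripe on the shoulder marks its +x. Unclamped, it turns along with the cap. Clamping shifts it up to 1 cm into the V block.
- jar_mouth (a point): Centre of the rim of the jar's mouth, 108 mm above the jar's underside, axes as the jar's. A springy seal stands 1 mm above the rim under the closed cap, up to 4 mm when the cap is off. It presses the cap up with about 8 N, which makes the cap stiff: 0.15 to 0.3 N m all the way until free. The cap cannot be lifted before that.
- cap: Loose green ribbed cap, 40 g, 59 mm in diameter, 22 mm high; origin at the centre of its underside (90 mm above the jar's underside when closed), z up; white stripe on top at its +x. Two lugs inside hook under two ledges on the neck; turning does not raise it. Grip across the diameter from above, 25 N or more, fingertips at most 5 mm below its underside (the shoulder slopes out there).
- cap_mark (a point): Point on the cap's rim at its stripe, 29 mm from the axis, 11 mm above its underside. The cap's yaw minus the jar's starts at -0.22 to +0.1 rad and grows anticlockwise from above; at 0.9 rad the cap is free, so a turn of 1.25 rad always frees it. Turning on past 1.75 rad while the cap is still on the neck is a fault.
- salt: Bystander: blue and white salt canister, 68 mm in diameter, 108 mm high, origin under its centre.
- tub: Bystander: white tub with a terracotta label, 100 mm in diameter, 150 mm high, origin under its centre.
- spice: Bystander: orange spice jar with a black cap, 44 mm in diameter, 90 mm high, origin under its centre.
Mind the look-alikes: they are no part of the job. Several things have the shape of the cap; the one meant has the colours described above. There is more than one size of the key; the one meant has the size given above.

How it is judged:
On the way, in this order (a step that is already met when the one before it is completed fails the run):
1. the key is pushed fully down into the socket, before the jaw is closed (z of key in the frame of socket below -0.021 m and horizontal distance between key and socket below 0.006 m and angle between key's own z axis and vertical below 0.2 rad and value of joint cam below 0.8 rad), for 0.1 s.
2. the key has turned the socket until the jaw grips the jar, with the cap still screwed on (z of key in the frame of socket below -0.021 m and horizontal distance between key and socket below 0.006 m and angle between key's own z axis and vertical below 0.2 rad and value of joint cam above 1.05 rad and z of cap in the frame of jar_mouth below -0.012 m), for 0.2 s.
3. the cap is off its thread and clear of the mouth, the jar still clamped (value of joint cam above 1.05 rad and z of cap in the frame of jar_mouth above 0.003 m and z of jar in the frame of clamp_floor below 0.006 m and angle between jar's own z axis and vertical below 0.1 rad and horizontal distance between jar and clamp_floor below 0.012 m), for 0.1 s.
At the end, for the whole second after the job is handed in: Gripper holding the cap still, level (0.2 rad), its underside 3 to 50 mm above the jar's mouth, within 20 mm of its axis, not touching the jar; the jar upright on the clamp's base, within 12 mm of its clamped place; the cam beyond 1.05 rad, the key at least 21 mm deep in the socket (all of step 3 and z of key in the frame of socket below -0.021 m and horizontal distance between key and socket below 0.006 m and angle between each of key, cap's own z axis and vertical below 0.2 rad and z of cap in the frame of jar_mouth below 0.05 m and horizontal distance between cap and jar_mouth below 0.02 m and contact force between the fingers and cap above 2 N and contact force between cap and jar below 0.1 N and linear speed of cap below 0.03 m/s); the arm keeps its last pose, push and grip.
It fails at once if the jar is lifted off the clamp's base by more than 8 mm or tipped (z of jar in the frame of clamp_floor above 0.008 m or angle between jar's own z axis and vertical above 0.2 rad).
It fails at once if the cap is turned on far past the point where it is free, still on the neck (x of cap_mark in the frame of jar below -0.006 m and z of cap in the frame of jar_mouth below -0.008 m).
It fails at once if another container is moved by more than 30 mm (distance of any of salt, tub, spice from where it was at the start of the episode above 0.03 m).
It also fails if it takes over 61 s, if anything falls off the work surface, if the arm or the gripper's body presses on something with over 40 N, if the wrist force passes 120 N, or if a joint passes its speed limit or range.

ROBOT

A 7-joint arm with a two-finger parallel gripper is mounted at the origin on the work surface. World frame = base frame: x ahead of the robot, y to its left, z up, the work surface at z = 0. Lengths are in m, angles in rad, forces in N, time in s.
With the tool pointing down it reaches from about 0.35 to 0.9 m from the base axis. Payload 8.1 kg.
Tool frame: the origin (TCP) lies at the very end of the fingers, on their centre line; the grasp point (between the pads) lies 19 mm behind it; z points along the fingers, y is the line along which they close (so a half turn about z gives the same grasp; the last joint's range is limited). The gripper opens to 92 mm and grips with 3 to 60 N. Pads are 19 mm wide; open, the fingers measure 130 mm over their backs; the gripper's body (75 mm by 190 mm) begins 47 mm behind the grasp point.
Start: joints at [1.085, 0.434, 0.025, 1.573, -0.012, 1.134, -0.075], TCP at [0.233, -0.58, 0.227] pointing down, gripper open.
Joint ranges: [-2.62, 2.62], [-0.44, 2.09], [-1.27, 1.32], [0.08, 2.57], [-1.32, 4.46], [0.12, 2], [-2.74, 2.74]. Speed limits (rad/s): [2.22, 2.22, 3.01, 3.01, 3.14, 3.14, 3.14].

INTERFACE

Orientations are given as a 3x3 rotation matrix whose columns are the frame's x, y, z axes.
In Python, from cell import env gives the robot as it stands.
- The arm moves only by the shell command python3 -m handwheel 'ROWS' [OPENING] [FORCE]. ROWS is JSON, a list of rows, each an object with "translation": the shift along the tool's x, y, z in mm, a list of three; "delta_rot": the turn, a rotation vector about the tool's x, y, z in rad, a list of three. A call has 1 to 12 rows; each row is the pose to reach, as a shift and turn from the pose commanded when the call began, along the tool's axes at that moment; what a row does not reach only later rows make up. A row lasts 1/10 s, in which the tool goes at most 50 mm and 8.59 degrees, less where a joint would pass 70% of its speed; a pose out of reach is approached as far as the arm can. A call with a gripper value outside its range is refused whole. OPENING is the finger opening in mm, from 0 to 91.8, set as the call begins (- or left out, the last holds). The fingers move at their own pace and stop on an object; FORCE is the grip in N (left out, the last holds). Time passes only in rows, so rows that repeat a pose let the fingers close. It gives the time, the measured TCP pose, the force, the opening and the grip force at its end, in the units of the state.
- env.read_state(): the state, without advancing time (a new reading comes with each control period).
- env.grab_frame(name): name is "side" or "top" or "wrist"; returns (picture, depth): 480x640x3 uint8, red, green, blue; 480x640 float32, m along the optical axis (not along the pixel's ray), 0 where there is no reading.
- env.camera_model(name): a dict with "mtx" (3x3 intrinsics, pixels), "dist" ([k1, k2, p1, p2, k3] as OpenCV has them; the pictures are not rectified), "R" (3x3) and "t" (3): a world point X has camera coordinates R X + t. Camera axes: x right, y down, z forward; pixel columns grow to the right and rows downward; lengths in m; the calibration is good to about 2 mm. A picture is of the moment at which its call begins: read the wrist's pose just before it. camera_model takes no time and is no camera call; for the wrist camera it gives the pose at the moment of the call.
- env.finish_job(): hands the job in; it is judged then, once.
Trained networks look in the newest picture that a camera, given by its name, has taken for a name from the list of things; names that differ only in an ending like _2 or _b are one class to them, and where a whole thing is asked for, a point or a joint stands for the part that bears it (a point fixed in the world has none). Each returns a list of dicts, best first, with "score" (0 to 1); they miss things now and then, are a little off and sometimes report something else, mostly with a low value. They report only what shows in the picture. A call takes as long as a camera call. They do not tell look-alikes from the thing itself.
- env.look_for(camera, label): "centre" ([row, column] in pixels, amid what is visible of it).
- env.landmark_of(camera, label): "centre" ([row, column] in pixels: a listed point, or the origin of a listed thing).
The state is a dict: "clock": time; "q": joint angles; "joint_vel": joint speeds; "joint_torque": joint torques, N m; "eef_pos": TCP position; "eef_rot": TCP orientation; "force": force on the tool from outside, world axes, zero at the start; "moment": the same for the moment, N m; "width": opening from 0.0 (shut) to 1.0 (fully open); "gripper_force": force on a finger pad.
Only numpy, scipy, OpenCV 4.12 (cv2) and the standard library are available. Lean on these libraries where they do the work, as an engineer would, in place of code of your own. Each camera call takes 0.05 s, during which the arm holds its last target. There are 200 camera calls.

## Working session

There is one attempt and no reset: what is moved stays moved. The work goes in short steps, Python scripts to look and compute and a shell command to move; the robot and the scene stay as the last step left them, time stands still between calls to the robot, and variables do not carry over. Pictures are saved under pics/ and viewed, at most 10 in all, crops included, and the job is handed in when it is done.

```bash
mkdir -p pics; ls; cat > h.py <<'E'
import numpy as np, cv2, json
from cell import env
def cam(n):
    m=env.camera_model(n); return np.array(m["mtx"]),np.array(m["dist"]),np.array(m["R"]),np.array(m["t"])
def pt(n,rc,depth=None,z=None):
    """pixel row,col -> world, by depth or by plane height z"""
    K,d,R,t=cam(n)
    u=cv2.undistortPoints(np.array([[[rc[1],rc[0]]]],float),K,d)[0,0]
    r=np.array([u[0],u[1],1.]); o=-R.T@t; v=R.T@r
    s=depth if z is None else (z-o[2])/v[2]
    return o+s*v
def px(n,X):
    K,d,R,t=cam(n)
    p=cv2.projectPoints(np.array([X],float),cv2.Rodrigues(R)[0],t,K,d)[0][0,0]; return p[::-1]
def cloud(n,dep):
    K,d,R,t=cam(n)
    g=np.stack(np.meshgrid(np.arange(640),np.arange(480)),-1).reshape(-1,1,2).astype(float)
    u=cv2.undistortPoints(g,K,d)[:,0]; c=np.c_[u,np.ones(len(u))]*dep.reshape(-1,1)
    return ((c-t)@R).reshape(480,640,3)
def save(n,im): cv2.imwrite("pics/"+n+".png",im[...,::-1])
def st():
    s=env.read_state(); print(round(s["clock"],2),np.round(s["eef_pos"],4).tolist(),np.round(s["eef_rot"],3).tolist(),"F",np.round(s["force"],1).tolist(),"M",np.round(s["moment"],2).tolist(),"w",round(s["width"],3),s["gripper_force"],np.round(s["q"],2).tolist())
def tl(dp):
    "world shift to tool mm"
    return np.round(np.array(env.read_state()["eef_rot"]).T@np.array(dp)*1000,1).tolist()
E
python3 - <<'E'
from h import *
st()
ims=[]
for n in("side","top"):
    im,dp=env.grab_frame(n); np.save(n+"_d.npy",dp); np.save(n+"_i.npy",im); ims.append(im)
    for l in("key","key_rest","clamp_floor","jar","cap","socket"):
        try: a=[(np.round(o["centre"]).tolist(),round(o["score"],2)) for o in env.look_for(n,l)]
        except Exception as e:a=e
        try: b=[(np.round(o["centre"]).tolist(),round(o["score"],2)) for o in env.landmark_of(n,l)]
        except Exception as e:b=e
        print(n,l,a,"LM",b)
save("side0",ims[0]);save("top0",ims[1])
E
```

```text
pics
0.0 [0.2332, -0.5793, 0.226] [[0.928, 0.373, -0.001], [0.373, -0.928, 0.001], [-0.0, -0.002, -1.0]] F [-0.4, -0.2, 0.2] M [0.0, 0.01, -0.02] w 1.001 0.0 [1.09, 0.44, 0.02, 1.57, -0.01, 1.13, -0.08]
side key [([424.0, 326.0], 0.97), ([364.0, 323.0], 0.89)] LM [([439.0, 328.0], 0.74)]
side key_rest [([380.0, 325.0], 0.65)] LM [([378.0, 324.0], 0.79)]
side clamp_floor [([278.0, 343.0], 0.94)] LM [([271.0, 317.0], 0.42)]
side jar [] LM [([269.0, 320.0], 0.76), ([272.0, 317.0], 0.5)]
side cap [([239.0, 318.0], 0.7), ([230.0, 342.0], 0.68), ([326.0, 333.0], 0.63)] LM [([243.0, 320.0], 0.97), ([328.0, 333.0], 0.76)]
side socket [([266.0, 365.0], 0.79), ([278.0, 341.0], 0.55)] LM [([261.0, 366.0], 0.7), ([245.0, 318.0], 0.4)]
top key [([280.0, 196.0], 0.53)] LM [([286.0, 203.0], 0.85), ([301.0, 145.0], 0.71)]
top key_rest [([286.0, 200.0], 0.89)] LM [([285.0, 202.0], 0.64)]
top clamp_floor [([273.0, 325.0], 0.86)] LM [([286.0, 199.0], 0.63)]
top jar [([263.0, 322.0], 0.6)] LM [([254.0, 327.0], 0.7)]
top cap [([282.0, 260.0], 0.92), ([242.0, 327.0], 0.86), ([267.0, 392.0], 0.8)] LM [([282.0, 263.0], 0.96), ([242.0, 326.0], 0.85), ([267.0, 390.0], 0.71)]
top socket [([302.0, 328.0], 0.77), ([247.0, 327.0], 0.47)] LM [([301.0, 329.0], 0.87), ([243.0, 328.0], 0.4)]
```

View pics/top0.png

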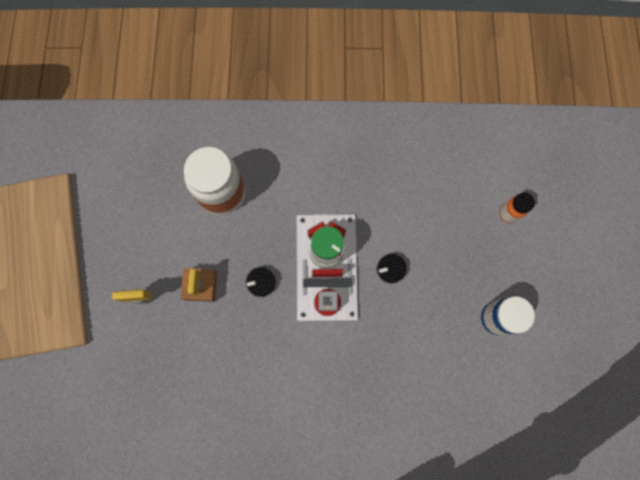

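View pics/side0.png

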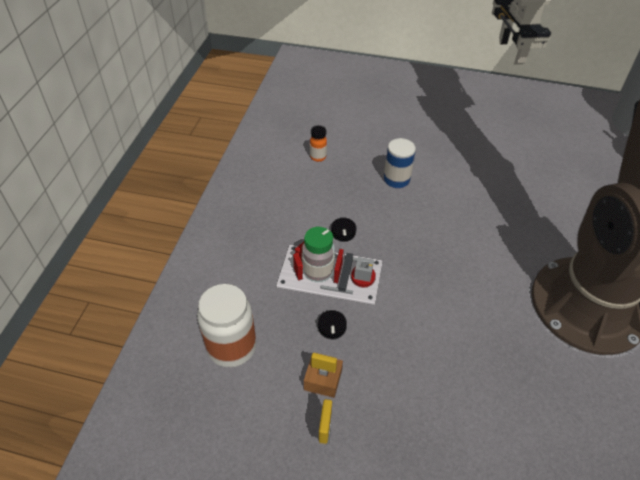

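The top view shows the green cap on the jar at (242,327), the socket at (301,328), the key in its wooden rest at (282,195), and the tub, spice and salt away from these. The side view agrees.

Look-alikes:
- **Caps:** black ones at top (282,260) and (267,392); the green one at (242,327) is mine.
- **Keys:** a loose yellow one at (296,130), which looks larger or lies apart; the one in the rest at (282,195) is mine.

I'll measure these and check them in a crop.

```bash
cat > m.py <<'E'
from h import *
im=np.load("top_i.npy");dp=np.load("top_d.npy");C=cloud("top",dp).astype(float)
hsv=cv2.cvtColor(im,cv2.COLOR_RGB2HSV)
def seg(lo,hi,zlo,zhi,r0,r1,c0,c1,name):
    m=cv2.inRange(hsv,lo,hi)>0; b=np.zeros_like(m);b[r0:r1,c0:c1]=1
    m&=b&(C[...,2]>zlo)&(C[...,2]<zhi)
    P=C[m]
    (cx,cy),(w,h),a=cv2.minAreaRect(P[:,:2].astype(np.float32))
    e,V=np.linalg.eigh(np.cov(P[:,:2].T)); v=V[:,1]
    print(name,len(P),"med",np.round(np.median(P,0),4),"rect",np.round([cx,cy,w,h,a],4),"long axis deg",round(np.degrees(np.arctan2(v[1],v[0])),1),"z95",np.round(np.percentile(P[:,2],[5,95]),4))
Y=((18,120,100),(35,255,255))
seg(*Y,0.075,0.12,255,320,170,225,"keytop")
seg(*Y,-0.01,0.2,255,320,100,160,"otherkey")
seg((5,60,40),(17,255,200),0.03,0.05,255,320,170,225,"resttop")
seg((50,100,50),(80,255,255),0.10,0.14,210,280,290,360,"cap")
seg((0,0,100),(179,50,255),0.095,0.14,210,280,290,360,"capstripe")
seg((0,0,0),(179,70,255),0.050,0.07,288,318,310,345,"socket block")
seg((0,0,120),(179,60,255),0.005,0.016,205,325,285,365,"plate")
print("floor z",np.median(C[350:400,250:350,2]))
for n in("socket",):
    print(pt("top",(301,328.5),z=.058))
c=np.vstack([cv2.resize(im[205:330,285:365],None,fx=6,fy=4)[:300],]) 
a=cv2.resize(im[250:325,100:230],(520,300),interpolation=3);b=cv2.resize(im[210:325,290:365],(260,400),interpolation=3)
o=np.zeros((400,790,3),np.uint8);o[:300,:520]=a;o[:,525:785]=b;save("crop0",o)
E
python3 m.py
```

```text
keytop 168 med [0.5164 0.3024 0.0894] rect [5.17400e-01 3.03200e-01 1.30000e-02 4.40000e-02 8.82849e+01] long axis deg 178.0 z95 [0.0839 0.0926]
otherkey 312 med [0.4876 0.4127 0.1029] rect [0.4891 0.4144 0.0148 0.0588 5.0958] long axis deg 94.6 z95 [0.0779 0.1062]
resttop 695 med [0.5153 0.2926 0.0399] rect [5.18400e-01 3.03000e-01 6.21000e-02 6.01000e-02 8.87964e+01] long axis deg 107.6 z95 [0.0357 0.0431]
cap 713 med [0.5868 0.0564 0.122 ] rect [ 0.5854  0.0549  0.056   0.0556 33.5051] long axis deg 154.8 z95 [0.1192 0.1246]
capstripe 65 med [0.5735 0.0438 0.12  ] rect [5.70800e-01 5.93000e-02 5.79000e-02 2.85000e-02 7.48703e+01] long axis deg 91.5 z95 [0.1046 0.1247]
socket block 272 med [0.4881 0.0508 0.0579] rect [0.4882 0.0515 0.034  0.0322 0.5803] long axis deg 171.9 z95 [0.0532 0.0609]
plate 2656 med [0.5425 0.0832 0.0098] rect [0.5617 0.0583 0.2274 0.1515 1.2656] long axis deg -170.2 z95 [0.0066 0.0136]
floor z -0.000121879632345202
[0.48600655 0.04970223 0.058     ]
```

View pics/crop0.png

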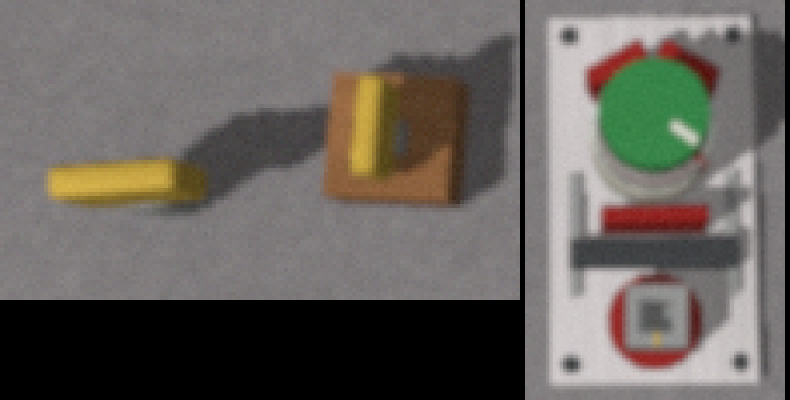

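The crop confirms the choice: the key in the rest has a 44 x 13 mm handle with its top at z 0.09, which matches. The loose one measures 59 mm and is a look-alike. The green cap's stripe points to the lower right, and the socket block is almost square to the clamp. Now I'll go above the key.

```bash
cat >> h.py <<'E'
from scipy.spatial.transform import Rotation as Ro
def go(x,y,z,yaw):
    "rows to reach TCP x,y,z with the tool down and tool x at yaw deg"
    s=env.read_state();R=np.array(s["eef_rot"]);a=np.radians(yaw);c,k=np.cos(a),np.sin(a)
    T=np.array([[c,k,0],[k,-c,0],[0,0,-1.]])
    print("GO",tl(np.array([x,y,z])-s["eef_pos"]),np.round(Ro.from_matrix(R.T@T).as_rotvec(),3).tolist())
E
python3 -m handwheel '[{"translation":[593,-713,40],"delta_rot":[0,0,-2.72]},{"translation":[593,-713,40],"delta_rot":[0,0,-2.72]},{"translation":[593,-713,40],"delta_rot":[0,0,-2.72]},{"translation":[593,-713,40],"delta_rot":[0,0,-2.72]},{"translation":[593,-713,40],"delta_rot":[0,0,-2.72]},{"translation":[593,-713,40],"delta_rot":[0,0,-2.72]},{"translation":[593,-713,40],"delta_rot":[0,0,-2.72]},{"translation":[593,-713,40],"delta_rot":[0,0,-2.72]},{"translation":[593,-713,40],"delta_rot":[0,0,-2.72]},{"translation":[593,-713,40],"delta_rot":[0,0,-2.72]},{"translation":[593,-713,40],"delta_rot":[0,0,-2.72]},{"translation":[593,-713,40],"delta_rot":[0,0,-2.72]}]' 45 20
python3 -c "
from h import *
st();go(.5174,.3032,.19,178)"
```

```text
clock: 2.5
eef_pos: [0.4173, -0.0073, 0.2012]
eef_rot: [[-0.579, 0.815, 0.001], [0.815, 0.579, -0.001], [-0.001, 0.001, -1.0]]
force: [0.1, -0.4, -0.2]
width: 0.489
gripper_force: 0.0
2.5 [0.4173, -0.0073, 0.2012] [[-0.579, 0.815, 0.001], [0.815, 0.579, -0.001], [-0.001, 0.001, -1.0]] F [0.1, -0.4, -0.2] M [-0.0, -0.21, -0.05] w 0.489 0.0 [0.46, 0.19, -0.65, 2.04, 0.14, 0.96, 0.36]
GO [195.2, 261.4, 11.2] [0.0, 0.001, -0.918]
```

```bash
python3 -m handwheel '[{"translation":[195,261,11],"delta_rot":[0,0,-0.92]},{"translation":[195,261,11],"delta_rot":[0,0,-0.92]},{"translation":[195,261,11],"delta_rot":[0,0,-0.92]},{"translation":[195,261,11],"delta_rot":[0,0,-0.92]},{"translation":[195,261,11],"delta_rot":[0,0,-0.92]},{"translation":[195,261,11],"delta_rot":[0,0,-0.92]},{"translation":[195,261,11],"delta_rot":[0,0,-0.92]},{"translation":[195,261,11],"delta_rot":[0,0,-0.92]},{"translation":[195,261,11],"delta_rot":[0,0,-0.92]},{"translation":[195,261,11],"delta_rot":[0,0,-0.92]}]' >/dev/null
cat > w.py <<'E'
from h import *
def wrist(name,zlo,zhi,lo=(18,110,80),hi=(35,255,255)):
    im,dp=env.grab_frame("wrist");C=cloud("wrist",dp).astype(float)
    m=(cv2.inRange(cv2.cvtColor(im,cv2.COLOR_RGB2HSV),lo,hi)>0)&(C[...,2]>zlo)&(C[...,2]<zhi)&(dp>0)
    n,L,S,_=cv2.connectedComponentsWithStats(m.astype(np.uint8))
    for i in range(1,n):
        if S[i,4]<150: continue
        P=C[L==i];(cx,cy),(w,h),a=cv2.minAreaRect(P[:,:2].astype(np.float32));e,V=np.linalg.eigh(np.cov(P[:,:2].T))
        print(S[i].tolist(),"med",np.round(np.median(P,0),4),"rect",np.round([cx,cy,w,h,a],4),"axis",round(np.degrees(np.arctan2(V[1,1],V[0,1])),1))
    save(name,im); return im,C
E
python3 - <<'E'
from w import *
st();wrist("w1",.083,.12);go(.5174,.3032,.056,178)
E
```

```text
3.5 [0.5186, 0.2989, 0.1898] [[-0.999, 0.041, 0.0], [0.041, 0.999, -0.001], [-0.0, -0.001, -1.0]] F [0.3, -0.2, -0.1] M [0.09, -0.16, -0.0] w 0.493 0.0 [-0.06, 0.56, -0.83, 1.64, 0.45, 1.14, 0.53]
[448, 177, 98, 35, 2582] med [0.4883 0.4121 0.1045] rect [0.4899 0.4154 0.0162 0.0593 5.1381] axis 95.5
[323, 205, 17, 65, 1081] med [0.5164 0.3044 0.0909] rect [5.1750e-01 3.0460e-01 1.1300e-02 4.5200e-02 8.7708e+01] axis 178.0
GO [1.6, 4.6, 133.9] [-0.001, 0.0, -0.006]
```

View pics/w1.png

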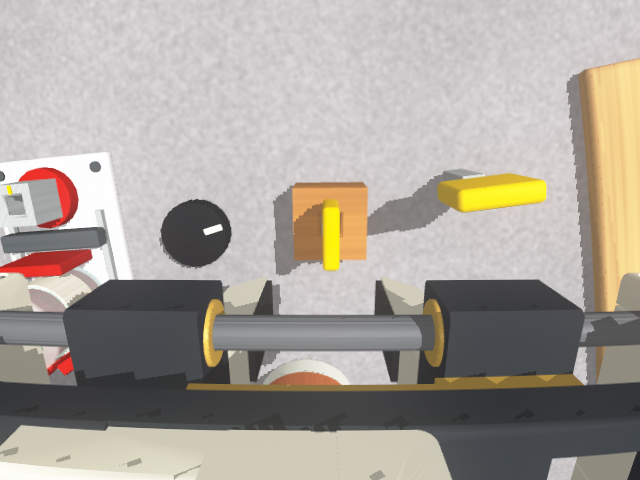

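The wrist view shows the key standing in the rest at about (235,331), the look-alike to its right at (192,490) and the black cap at (233,196). The wrist measurement agrees with the top view to about 1.5 mm. I'll descend in two stages.

```bash
python3 -m handwheel '[{"translation":[1,2,50],"delta_rot":[0,0,0]},{"translation":[1,2,80],"delta_rot":[0,0,0]},{"translation":[1,2,80],"delta_rot":[0,0,0]},{"translation":[1,2,80],"delta_rot":[0,0,0]},{"translation":[1,2,80],"delta_rot":[0,0,0]}]' >/dev/null
python3 - <<'E'
from h import *
st();go(.5172,.3046,.056,178)
E
```

```text
4.05 [0.5186, 0.303, 0.112] [[-0.999, 0.04, 0.002], [0.04, 0.999, 0.002], [-0.002, 0.002, -1.0]] F [-0.0, 0.8, 0.0] M [0.03, -0.14, -0.02] w 0.493 0.0 [-0.1, 0.64, -0.78, 1.72, 0.52, 1.0, 0.46]
GO [1.6, 1.5, 56.0] [0.002, 0.002, -0.005]
```

```bash
python3 -m handwheel '[{"translation":[1,0,40],"delta_rot":[0,0,0]},{"translation":[1,0,54],"delta_rot":[0,0,0]},{"translation":[1,0,54],"delta_rot":[0,0,0]},{"translation":[1,0,54],"delta_rot":[0,0,0]}]' >/dev/null
python3 -c "
from h import *
st()"
python3 -m handwheel '[{"translation":[0,0,0],"delta_rot":[0,0,0]},{"translation":[0,0,0],"delta_rot":[0,0,0]},{"translation":[0,0,0],"delta_rot":[0,0,0]},{"translation":[0,0,0],"delta_rot":[0,0,0]},{"translation":[0,0,0],"delta_rot":[0,0,0]},{"translation":[0,0,0],"delta_rot":[0,0,0]}]' 0 40 >/dev/null
python3 -c "
from h import *
st()"
```

```text
4.45 [0.517, 0.303, 0.0571] [[-0.999, 0.039, 0.001], [0.039, 0.999, 0.001], [-0.001, 0.001, -1.0]] F [0.7, 0.3, -0.1] M [0.14, -0.17, 0.01] w 0.491 0.0 [-0.13, 0.7, -0.74, 1.77, 0.58, 0.91, 0.41]
5.05 [0.5167, 0.3026, 0.0561] [[-0.999, 0.039, 0.0], [0.039, 0.999, 0.0], [-0.0, 0.0, -1.0]] F [0.9, 0.2, 4.2] M [0.02, -0.08, 0.01] w 0.13 40.000428557395935 [-0.13, 0.7, -0.74, 1.77, 0.58, 0.9, 0.41]
```

```bash
python3 -m handwheel '[{"translation":[0,0,-20],"delta_rot":[0,0,0]},{"translation":[0,0,-45],"delta_rot":[0,0,0]},{"translation":[0,0,-75],"delta_rot":[0,0,0]},{"translation":[0,0,-95],"delta_rot":[0,0,0]},{"translation":[0,0,-95],"delta_rot":[0,0,0]}]' >/dev/null
python3 - <<'E'
from w import *
st();im,C=wrist("w2",.08,.22)
go(.4882,.0515,.15,180.6)
E
```

```text
5.55 [0.5176, 0.3038, 0.1536] [[-0.999, 0.039, 0.004], [0.039, 0.999, 0.002], [-0.004, 0.003, -1.0]] F [0.4, 1.0, -1.8] M [0.14, -0.12, -0.01] w 0.128 39.99980628490448 [-0.08, 0.59, -0.81, 1.68, 0.48, 1.07, 0.49]
[456, 184, 116, 42, 3575] med [0.4872 0.4108 0.1023] rect [0.489  0.4146 0.016  0.0598 4.7729] axis 95.7
[306, 250, 35, 65, 2061] med [0.4976 0.3041 0.1851] rect [5.01900e-01 3.04100e-01 1.46000e-02 1.45000e-02 8.64476e+01] axis 171.4
[307, 351, 33, 34, 1079] med [0.5295 0.3029 0.1866] rect [5.30100e-01 3.02900e-01 1.19000e-02 1.62000e-02 8.71456e+01] axis 177.6
GO [19.1, -252.4, 1.5] [0.001, 0.002, -0.05]
```

View pics/w2.png

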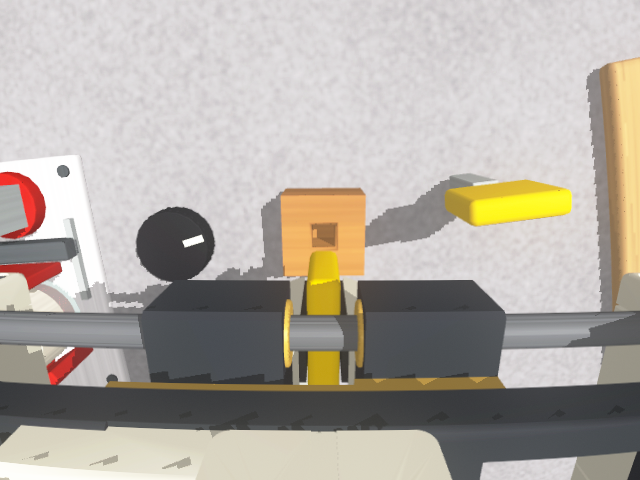

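The key is out and held centrally: the rest hole is empty at (236,323), and the handle is in the fingers at (300,323). Now over to the socket.

```bash
python3 -m handwheel '[{"translation":[19,-252,2],"delta_rot":[0,0,-0.05]},{"translation":[19,-252,2],"delta_rot":[0,0,-0.05]},{"translation":[19,-252,2],"delta_rot":[0,0,-0.05]},{"translation":[19,-252,2],"delta_rot":[0,0,-0.05]},{"translation":[19,-252,2],"delta_rot":[0,0,-0.05]},{"translation":[19,-252,2],"delta_rot":[0,0,-0.05]},{"translation":[19,-252,2],"delta_rot":[0,0,-0.05]},{"translation":[19,-252,2],"delta_rot":[0,0,-0.05]}]' >/dev/null
python3 - <<'E'
from w import *
st();im,C=wrist("w3",.1,.22)
g=(C[...,2]>.052)&(C[...,2]<.063)&(np.abs(C[...,0]-.488)<.03)&(np.abs(C[...,1]-.0515)<.03)
P=C[g];print(len(P),np.round(cv2.minAreaRect(P[:,:2].astype(np.float32))[0],4),np.round(cv2.minAreaRect(P[:,:2].astype(np.float32))[1],4),cv2.minAreaRect(P[:,:2].astype(np.float32))[2])
for d in range(2): print(np.round(np.percentile(P[:,d],[1,3,97,99]),4))
for f in(env.landmark_of,):
    for n in("wrist",):
        for l,z in(("socket",.058),("key",.104)):
            for o in f(n,l): print(n,l,np.round(o["centre"]),round(o["score"],2),np.round(pt(n,o["centre"],z=z),4))
np.save("w3.npy",C)
go(.4882,.0515,.12,180.6)
E
```

```text
6.4 [0.4875, 0.0524, 0.1484] [[-1.0, -0.012, -0.001], [-0.012, 1.0, 0.001], [0.001, 0.001, -1.0]] F [0.1, 0.1, -1.0] M [0.08, -0.19, -0.02] w 0.128 40.00007092952728 [0.45, 0.45, -0.88, 1.94, 0.43, 0.95, 0.95]
[306, 251, 35, 64, 2027] med [0.4682 0.0532 0.182 ] rect [0.4725 0.0526 0.0144 0.0133 1.216 ] axis 174.9
[307, 351, 33, 34, 1072] med [0.5    0.0536 0.1834] rect [0.5006 0.0537 0.0167 0.0118 1.2768] axis 179.6
1719 [0.4872 0.053 ] [0.034  0.0341] 0.9458059668540955
[0.4705 0.4706 0.5025 0.5038]
[0.0361 0.0367 0.0694 0.0698]
wrist socket [243. 323.] 0.78 [0.4867 0.0537 0.058 ]
wrist key [268. 325.] 0.85 [0.4891 0.0549 0.104 ]
GO [-0.4, -1.7, 28.7] [0.001, -0.0, 0.003]
```

View pics/w3.png

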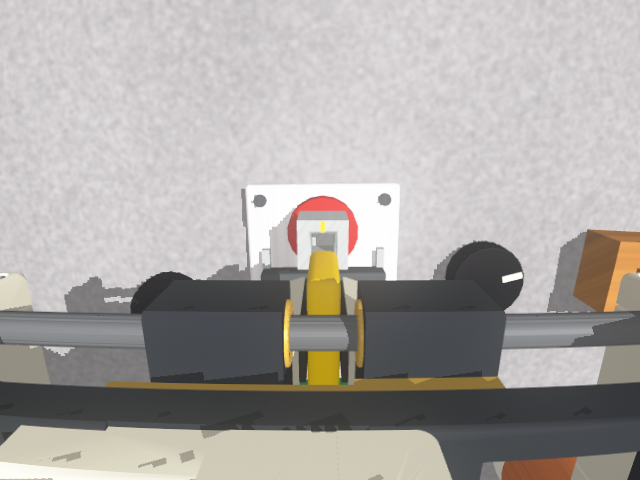

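The wrist view shows the socket hole at (243,323), just ahead of the held key at (268,325). Key and socket line up to about 1 mm, so I'll start the insertion gently.

```bash
python3 -m handwheel '[{"translation":[0.5,-0.3,25],"delta_rot":[0,0,0]},{"translation":[0.5,-0.3,40],"delta_rot":[0,0,0]},{"translation":[0.5,-0.3,44],"delta_rot":[0,0,0]},{"translation":[0.5,-0.3,48],"delta_rot":[0,0,0]},{"translation":[0.5,-0.3,52],"delta_rot":[0,0,0]},{"translation":[0.5,-0.3,52],"delta_rot":[0,0,0]}]' >/dev/null
python3 -c "
from h import *
st();go(.487,.052,.076,181)"
```

```text
7.15 [0.4873, 0.0512, 0.0968] [[-1.0, -0.011, -0.0], [-0.011, 1.0, -0.0], [0.0, -0.0, -1.0]] F [-0.5, 0.9, -2.0] M [0.09, 0.21, -0.0] w 0.13 39.99974727630615 [0.4, 0.52, -0.83, 2.0, 0.51, 0.84, 0.88]
GO [0.3, 0.8, 20.8] [-0.0, -0.0, -0.006]
```

It has entered about 7 mm without load. Continuing down.

```bash
python3 -m handwheel '[{"translation":[0,0,6],"delta_rot":[0,0,0]},{"translation":[0,0,12],"delta_rot":[0,0,0]},{"translation":[0,0,17],"delta_rot":[0,0,0]},{"translation":[0,0,21],"delta_rot":[0,0,0]},{"translation":[0,0,23],"delta_rot":[0,0,0]},{"translation":[0,0,23],"delta_rot":[0,0,0]}]' - 55 >/dev/null
python3 -c "
from h import *
st()"
```

```text
7.75 [0.4875, 0.0513, 0.0756] [[-1.0, -0.011, 0.001], [-0.011, 1.0, -0.002], [-0.001, -0.002, -1.0]] F [-11.0, -3.1, 33.4] M [-0.69, 2.74, -0.03] w 0.129 55.012341141700745 [0.38, 0.54, -0.8, 2.02, 0.54, 0.8, 0.84]
```

It is fully seated, with 33 N of reaction at the predicted depth. Turning clockwise.

```bash
python3 -m handwheel '[{"translation":[0,0,-1],"delta_rot":[0,0,0.1]},{"translation":[0,0,-1],"delta_rot":[0,0,0.22]},{"translation":[0,0,-1],"delta_rot":[0,0,0.34]},{"translation":[0,0,-1],"delta_rot":[0,0,0.46]},{"translation":[0,0,-1],"delta_rot":[0,0,0.58]},{"translation":[0,0,-1],"delta_rot":[0,0,0.7]},{"translation":[0,0,-1],"delta_rot":[0,0,0.82]},{"translation":[0,0,-1],"delta_rot":[0,0,0.94]},{"translation":[0,0,-1],"delta_rot":[0,0,1.04]},{"translation":[0,0,-1],"delta_rot":[0,0,1.14]},{"translation":[0,0,-1],"delta_rot":[0,0,1.14]}]' >/dev/null
python3 -c "
from h import *
st()"
```

```text
8.85 [0.4873, 0.0527, 0.0758] [[-0.426, 0.905, 0.001], [0.905, 0.426, 0.001], [0.0, 0.001, -1.0]] F [-7.0, 2.7, 16.2] M [0.79, 1.82, 0.12] w 0.13 55.0173282623291 [0.17, 0.47, -0.51, 2.03, 0.34, 0.72, -0.1]
```

```bash
python3 -m handwheel '[{"translation":[0,0,0],"delta_rot":[0,0,0.06]},{"translation":[0,0,0],"delta_rot":[0,0,0.12]},{"translation":[0,0,0],"delta_rot":[0,0,0.16]},{"translation":[0,0,0],"delta_rot":[0,0,0.16]},{"translation":[0,0,0],"delta_rot":[0,0,0.16]}]' >/dev/null
python3 -c "
from w import *
st();im,C=wrist('w4',.08,.2)
g=(C[...,2]>.052)&(C[...,2]<.063)&(np.abs(C[...,0]-.488)<.03)&(np.abs(C[...,1]-.0515)<.03)
print(g.sum())
if g.sum()>50: print(cv2.minAreaRect(C[g][:,:2].astype(np.float32)))"
```

```text
9.35 [0.4875, 0.0527, 0.0758] [[-0.28, 0.96, 0.001], [0.96, 0.28, 0.001], [0.001, 0.001, -1.0]] F [-6.5, 3.5, 16.6] M [0.92, 1.74, 0.17] w 0.128 55.02869367599487 [0.14, 0.46, -0.47, 2.04, 0.31, 0.71, -0.23]
[306, 254, 35, 62, 1934] med [0.4825 0.0718 0.1097] rect [4.81800e-01 7.20000e-02 1.44000e-02 2.23000e-02 1.88167e+01] axis 102.6
[284, 299, 9, 68, 431] med [0.4721 0.08   0.1619] rect [4.72700e-01 7.73000e-02 1.20000e-03 1.48000e-02 1.57632e+01] axis 107.0
[354, 299, 10, 69, 459] med [0.4868 0.084  0.1619] rect [4.88600e-01 7.79000e-02 1.40000e-03 2.28000e-02 1.66492e+01] axis 105.6
[106, 351, 399, 40, 4386] med [0.4906 0.072  0.1686] rect [ 0.501   0.0583  0.1183  0.0459 13.0721] axis -157.9
1257
((0.4839751422405243, 0.06079581379890442), (0.034078098833560944, 0.01648947224020958), 25.287948608398438)
```

The block has turned about 1.15 rad; I'll turn on towards the hard stop.

```bash
python3 -m handwheel '[{"translation":[0,0,0],"delta_rot":[0,0,0.04]},{"translation":[0,0,0],"delta_rot":[0,0,0.08]},{"translation":[0,0,0],"delta_rot":[0,0,0.08]},{"translation":[0,0,0],"delta_rot":[0,0,0.08]}]' >/dev/null
python3 -c "
from w import *
st();im,C=wrist('w5',.08,.2)
g=(C[...,2]>.052)&(C[...,2]<.063)&(np.abs(C[...,0]-.488)<.03)&(np.abs(C[...,1]-.0515)<.03)
print(cv2.minAreaRect(C[g][:,:2].astype(np.float32)))"
```

```text
9.8 [0.4875, 0.0527, 0.0758] [[-0.203, 0.979, 0.001], [0.979, 0.203, 0.001], [0.0, 0.001, -1.0]] F [-6.4, 4.5, 16.3] M [0.84, 1.62, 0.55] w 0.123 55.130741000175476 [0.13, 0.45, -0.45, 2.04, 0.29, 0.71, -0.3]
[305, 254, 35, 61, 1922] med [0.4838 0.0722 0.1097] rect [0.484  0.0683 0.0133 0.0144 9.5121] axis 97.7
[284, 299, 9, 68, 446] med [0.4743 0.0811 0.1618] rect [4.74700e-01 7.87000e-02 1.20000e-03 1.44000e-02 1.19918e+01] axis 102.5
[354, 299, 10, 69, 467] med [0.4892 0.0841 0.162 ] rect [4.90600e-01 7.78000e-02 1.30000e-03 2.25000e-02 1.22391e+01] axis 101.1
[106, 351, 399, 40, 4365] med [0.4909 0.0731 0.1686] rect [ 0.4838  0.0537  0.0799  0.0436 12.0863] axis -161.5
((0.4844205975532532, 0.06087089329957962), (0.034182678908109665, 0.016851816326379776), 21.715208053588867)
```

View pics/w5.png

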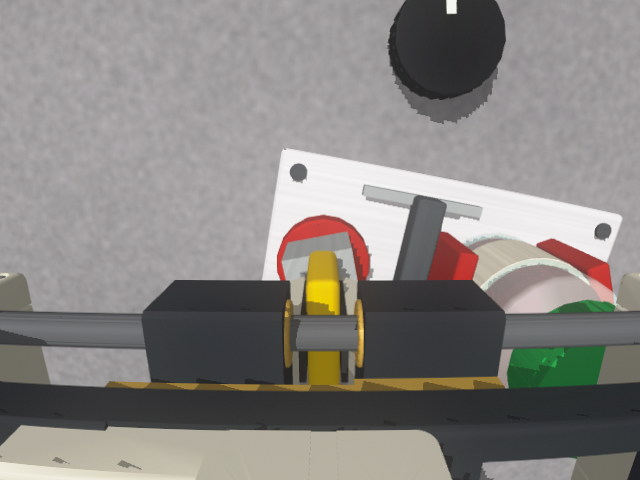

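The moment jumped to 0.55 N m, so the cam is at its hard stop. The picture shows the key upright in the turned block at about (270,322), and the jaw against the jar at (255,455). I'll ease the twist, release and rise.

```bash
python3 -m handwheel '[{"translation":[0,0,0],"delta_rot":[0,0,-0.05]},{"translation":[0,0,0],"delta_rot":[0,0,-0.05]}]' >/dev/null; python3 -m handwheel '[{"translation":[0,0,0],"delta_rot":[0,0,0]},{"translation":[0,0,0],"delta_rot":[0,0,0]},{"translation":[0,0,0],"delta_rot":[0,0,0]},{"translation":[0,0,-15],"delta_rot":[0,0,0]},{"translation":[0,0,-40],"delta_rot":[0,0,0]},{"translation":[0,0,-80],"delta_rot":[0,0,0]},{"translation":[0,0,-115],"delta_rot":[0,0,0]},{"translation":[0,0,-115],"delta_rot":[0,0,0]}]' 32 >/dev/null
cat > c.py <<'E'
from w import *
def capm(n):
    im,dp=env.grab_frame(n);C=cloud(n,dp).astype(float)
    hs=cv2.cvtColor(im,cv2.COLOR_RGB2HSV)
    z=C[...,2];near=(np.hypot(C[...,0]-.59,C[...,1]-.055)<.06)&(dp>0)
    m=(cv2.inRange(hs,(50,80,30),(85,255,255))>0)&near&(z>.115)
    P=C[m];print(n,"cap",len(P),np.round(np.median(P,0),4))
    if len(P)>50:
        r=cv2.minEnclosingCircle(P[:,:2].astype(np.float32));print(np.round(r[0],4),round(r[1],4), np.round(np.percentile(P[:,:2],[1,99],0),4).tolist())
        h=cv2.convexHull(P[:,:2].astype(np.float32)); e=cv2.fitEllipse(h); print("ell",np.round(e[0],4),np.round(e[1],4))
        w=(cv2.inRange(hs,(0,0,170),(179,60,255))>0)&near&(z>.118)
        if w.sum(): q=np.median(C[w],0)-np.r_[e[0],0];print("stripe",w.sum(),np.round(q,4),"deg",np.degrees(np.arctan2(q[1],q[0])))
    return im,C
E
python3 - <<'E'
from c import *
st()
im,C=wrist("w6",.08,.2);capm("wrist");im,C=capm("top")
np.save("top2.npy",im)
E
```

```text
10.85 [0.4902, 0.0518, 0.1941] [[-0.249, 0.968, 0.008], [0.969, 0.249, 0.001], [-0.001, 0.008, -1.0]] F [-0.3, 0.3, -0.3] M [0.04, -0.1, -0.02] w 0.351 0.0 [0.21, 0.3, -0.52, 1.9, 0.18, 0.97, -0.15]
[308, 204, 21, 75, 1291] med [0.4855 0.0554 0.1084] rect [4.86400e-01 5.20000e-02 1.17000e-02 4.62000e-02 1.67548e+01] axis 106.6
wrist cap 2826 [0.5842 0.0698 0.1214]
[0.5891 0.0583] 0.0292 [[0.5618, 0.0542], [0.6148, 0.0842]]
ell [0.5895 0.0569] [0.0567 0.0576]
stripe 137 [-0.0328  0.0463  0.2615] deg 125.33009811046409
top cap 0 [nan nan nan]
  return _methods._mean(a, axis=axis, dtype=dtype,
  ret = um.true_divide(
```

```bash
python3 - <<'E' 2>/dev/null
from c import *
im,C=capm("side"); save("side2",im)
for l,z in(("cap",.100),("jar_mouth",.118),("cap_mark",.111)):
    for n in("wrist","side"):
        for o in env.landmark_of(n,l): print(n,l,np.round(o["centre"]),round(o["score"],2),np.round(pt(n,o["centre"],z=z),4))
go(.591,.0555,.15,104)
E
```

```text
side cap 505 [0.593  0.0596 0.1211]
[0.5916 0.056 ] 0.0306 [[0.5645, 0.0285], [0.6195, 0.0847]]
ell [0.5922 0.0561] [0.0575 0.0598]
stripe 14 [-0.0102 -0.0171  0.122 ] deg -120.83860511051799
wrist cap [351. 357.] 0.92 [ 0.53   -0.0193  0.1   ]
wrist cap [ 80. 402.] 0.88 [0.5067 0.1631 0.1   ]
side cap [243. 317.] 0.98 [0.5904 0.0561 0.1   ]
side cap [231. 344.] 0.82 [0.5415 0.0092 0.1   ]
side cap [326. 335.] 0.8 [0.5111 0.2425 0.1   ]
side jar_mouth [240. 313.] 0.91 [0.5972 0.0648 0.118 ]
wrist cap_mark [ 39. 406.] 0.82 [0.5016 0.1838 0.111 ]
side cap_mark [239. 342.] 0.92 [0.5396 0.0416 0.111 ]
side cap_mark [155. 318.] 0.72 [ 0.6498 -0.203   0.111 ]
side cap_mark [336. 331.] 0.68 [0.5125 0.2705 0.111 ]
side cap_mark [231. 328.] 0.6 [0.5739 0.027  0.111 ]
GO [-21.7, 101.8, 39.1] [-0.001, -0.0, 0.008]
```

Wrist and side cameras agree on the cap centre at about (0.591, 0.0555). Moving above it.

```bash
python3 -m handwheel '[{"translation":[-22,102,0],"delta_rot":[0,0,0]},{"translation":[-22,102,10],"delta_rot":[0,0,0]},{"translation":[-22,102,35],"delta_rot":[0,0,0]},{"translation":[-22,102,39],"delta_rot":[0,0,0]},{"translation":[-22,102,39],"delta_rot":[0,0,0]},{"translation":[-22,102,39],"delta_rot":[0,0,0]}]' 86 50 >/dev/null
python3 -c "
from h import *
st();go(.5912,.0555,.0975,104)"
```

```text
11.95 [0.591, 0.0555, 0.1516] [[-0.25, 0.968, 0.0], [0.968, 0.25, -0.0], [-0.0, 0.0, -1.0]] F [-0.4, -0.3, -0.1] M [0.02, -0.14, 0.03] w 0.82 0.0 [0.15, 0.5, -0.47, 1.71, 0.26, 0.99, -0.17]
GO [-0.0, 0.2, 54.1] [0.0, 0.0, 0.008]
```

```bash
python3 -m handwheel '[{"translation":[0,0,25],"delta_rot":[0,0,0]},{"translation":[0,0,45],"delta_rot":[0,0,0]},{"translation":[0,0,53],"delta_rot":[0,0,0]},{"translation":[0,0,53],"delta_rot":[0,0,0]}]' >/dev/null
python3 -c "
from h import *
st()"
python3 -m handwheel '[{"translation":[0,0,0],"delta_rot":[0,0,0]},{"translation":[0,0,0],"delta_rot":[0,0,0]},{"translation":[0,0,0],"delta_rot":[0,0,0]},{"translation":[0,0,0],"delta_rot":[0,0,0]},{"translation":[0,0,0],"delta_rot":[0,0,0]}]' 40 45 >/dev/null
python3 -c "
from h import *
st()"
```

```text
12.35 [0.591, 0.0551, 0.098] [[-0.249, 0.968, -0.001], [0.968, 0.249, -0.0], [-0.0, -0.001, -1.0]] F [0.0, 0.5, 0.5] M [-0.01, -0.11, -0.04] w 0.938 0.0 [0.13, 0.56, -0.45, 1.77, 0.3, 0.88, -0.2]
12.85 [0.5917, 0.0553, 0.0984] [[-0.249, 0.968, 0.0], [0.968, 0.249, -0.0], [-0.0, 0.0, -1.0]] F [-2.3, 0.2, 4.4] M [-0.07, 0.16, 0.03] w 0.617 45.00090968096629 [0.13, 0.56, -0.45, 1.76, 0.3, 0.88, -0.2]
```

The cap is gripped at 45 N. Unscrewing by 1.25 rad anticlockwise.

```bash
python3 -m handwheel '[{"translation":[0,0,0],"delta_rot":[0,0,-0.1]},{"translation":[0,0,0],"delta_rot":[0,0,-0.22]},{"translation":[0,0,0],"delta_rot":[0,0,-0.34]},{"translation":[0,0,0],"delta_rot":[0,0,-0.46]},{"translation":[0,0,0],"delta_rot":[0,0,-0.58]},{"translation":[0,0,0],"delta_rot":[0,0,-0.7]}]' >/dev/null
python3 -c "
from h import *
st()"
python3 -m handwheel '[{"translation":[0,0,0],"delta_rot":[0,0,-0.12]},{"translation":[0,0,0],"delta_rot":[0,0,-0.24]},{"translation":[0,0,0],"delta_rot":[0,0,-0.35]},{"translation":[0,0,0],"delta_rot":[0,0,-0.45]},{"translation":[0,0,0],"delta_rot":[0,0,-0.55]},{"translation":[0,0,0],"delta_rot":[0,0,-0.55]},{"translation":[0,0,0],"delta_rot":[0,0,-0.55]}]' >/dev/null
python3 - <<'E' 2>/dev/null
from c import *
st()
capm("side");capm("wrist")
im,C=wrist("w7",.08,.12)
E
```

```text
13.45 [0.5922, 0.0554, 0.0984] [[-0.817, 0.576, 0.001], [0.576, 0.817, 0.0], [-0.001, 0.001, -1.0]] F [-1.0, 0.1, 2.4] M [0.1, -0.03, -0.12] w 0.617 44.99706027098 [0.24, 0.6, -0.63, 1.75, 0.43, 0.92, 0.39]
14.15 [0.5925, 0.0555, 0.0988] [[-0.998, 0.069, 0.002], [0.069, 0.998, 0.001], [-0.002, 0.001, -1.0]] F [-0.7, -0.2, 5.3] M [0.09, -0.1, 0.09] w 0.619 45.001244076993316 [0.33, 0.64, -0.76, 1.75, 0.53, 0.97, 0.86]
side cap 30 [0.5662 0.0646 0.1216]
wrist cap 11209 [0.5814 0.0571 0.1237]
[0.5919 0.0559] 0.0297 [[0.5638, 0.0306], [0.6182, 0.0824]]
ell [0.5918 0.0561] [0.0584 0.0587]
stripe 3998 [-0.0255 -0.0276  0.2161] deg -132.73166103431896
[231, 0, 125, 86, 5919] med [0.4898 0.0531 0.1104] rect [4.88000e-01 5.23000e-02 1.27000e-02 4.58000e-02 1.70281e+01] axis 106.8
```

View pics/w7.png

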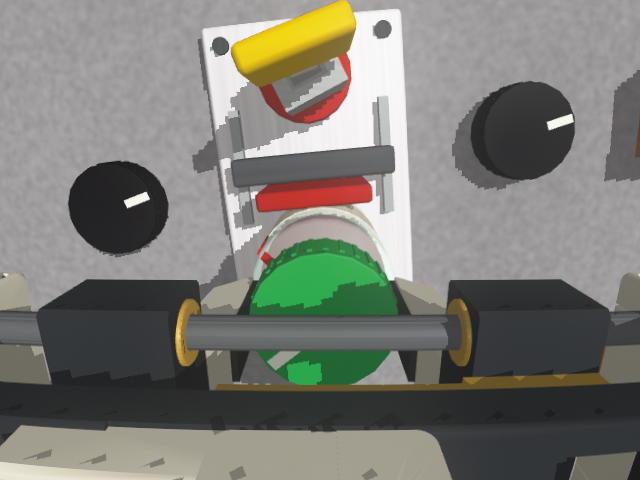

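The cap turned in the grip: its white stripe is now at the lower left (358,285). The jar's red stripe shows at (257,265). I'll compute both angles to check that the jar did not turn along.

```bash
python3 - <<'E' 2>/dev/null
from c import *
im,dp=env.grab_frame("wrist");C=cloud("wrist",dp).astype(float);hs=cv2.cvtColor(im,cv2.COLOR_RGB2HSV)
c=np.array([.5918,.0561])
def ang(n,m):
    q=np.median(C[m],0);d=q[:2]-c;print(n,m.sum(),np.round(q,4),round(np.hypot(*d),4),round(np.degrees(np.arctan2(d[1],d[0])),1))
red=((hs[...,0]<8)|(hs[...,0]>172))&(hs[...,1]>140)
rc=np.zeros((480,640),bool);rc[236:268,245:285]=1
ang("red now",red&rc&(C[...,2]>.075)&(C[...,2]<.102))
w=cv2.inRange(hs,(0,0,140),(179,70,255))>0
rc[:]=0;rc[346:368,262:302]=1
ang("stripe now",w&rc&(C[...,2]>.11)&(C[...,2]<.13))
# before
im=np.load("top_i.npy");C=cloud("top",np.load("top_d.npy")).astype(float);hs=cv2.cvtColor(im,cv2.COLOR_RGB2HSV);c=np.array([.5857,.0553])
red=((hs[...,0]<8)|(hs[...,0]>172))&(hs[...,1]>90)
rc[:]=0;rc[248:262,332:346]=1
ang("red before",red&rc&(C[...,2]>.07)&(C[...,2]<.105))
w=cv2.inRange(hs,(0,0,140),(179,90,255))>0
rc[:]=0;rc[240:254,328:345]=1
ang("stripe before",w&rc&(C[...,2]>.115)&(C[...,2]<.13))
E
```

```text
red now 105 [0.5735 0.0309 0.0922] 0.0311 -126.1
stripe now 268 [0.6056 0.0384 0.1246] 0.0224 -52.1
red before 2 [0.5683 0.0307 0.091 ] 0.0301 -125.4
stripe before 48 [0.5762 0.0402 0.1223] 0.0178 -122.1
```

The cap's relative turn is 1.29 rad (past 0.9, below 1.75) and the jar has not turned. Lifting straight up by 38 mm.

```bash
python3 -m handwheel '[{"translation":[0,0,-4],"delta_rot":[0,0,0]},{"translation":[0,0,-9],"delta_rot":[0,0,0]},{"translation":[0,0,-15],"delta_rot":[0,0,0]},{"translation":[0,0,-22],"delta_rot":[0,0,0]},{"translation":[0,0,-30],"delta_rot":[0,0,0]},{"translation":[0,0,-37],"delta_rot":[0,0,0]},{"translation":[0,0,-39],"delta_rot":[0,0,0]},{"translation":[0,0,-39],"delta_rot":[0,0,0]},{"translation":[0,0,-39],"delta_rot":[0,0,0]},{"translation":[0,0,-39],"delta_rot":[0,0,0]}]' >/dev/null
python3 - <<'E' 2>/dev/null
from c import *
st();capm("wrist")
im,_=env.grab_frame("side");save("side3",cv2.resize(im[190:320,250:400],(600,520),interpolation=3))
E
```

```text
15.35 [0.5914, 0.0552, 0.1365] [[-0.998, 0.069, -0.001], [0.069, 0.998, -0.0], [0.001, -0.0, -1.0]] F [0.2, 0.6, -0.6] M [0.1, -0.17, 0.01] w 0.618 44.99969407450408 [0.35, 0.6, -0.79, 1.71, 0.49, 1.04, 0.89]
wrist cap 11928 [0.5794 0.0567 0.1613]
[0.5909 0.0556] 0.0297 [[0.5625, 0.0302], [0.617, 0.0821]]
ell [0.5908 0.0556] [0.0582 0.0588]
stripe 7210 [-0.0253 -0.0283  0.2528] deg -131.7810534424954
```

View pics/side3.png

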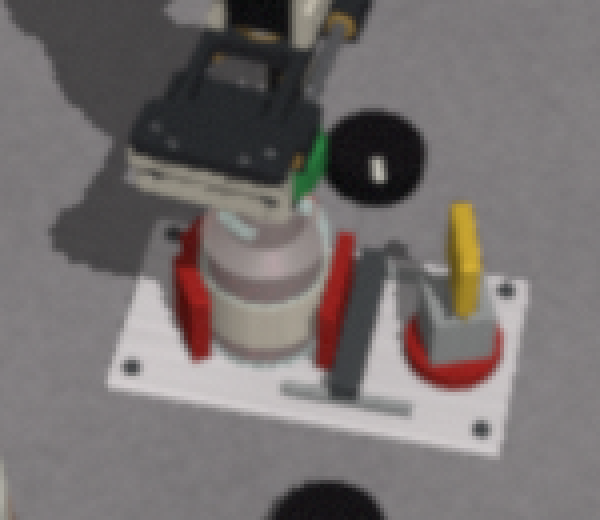

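The jar stands clamped on its base at (270,265) in the crop and the key is upright in its socket at (260,462). The cap is held level above the mouth, with its top at z about 0.161, a gap of about 2 cm. Handing in.

```bash
python3 -c "
from h import *
print(env.finish_job())"
```

```text
the job is handed in; nothing more can be done
None
```

I handed the job in at about 15.5 s: the key is left fully down in the socket with the cam at its stop, the jar is clamped upright, and the green cap is held level about 2 cm above its mouth; no verdict came back.

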